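Open the sprung lid of the blue-tab nozzle case

ROBOT

A 6-joint arm with a two-finger parallel gripper is mounted at the origin on a cart in front of the work surface, level with it; the furniture and walls round the work are solid. World frame = base frame: x ahead of the robot, y to its left, z up, the work surface at z = 0. Lengths are in m, angles in degrees, forces in N, time in s.
With the tool pointing down it reaches from about 0.4 to 0.825 m from the base axis. Payload 7 kg.
Tool frame: the origin (TCP) lies midway between the tips of the shut fingers; the grasp point (between the pads) lies 19 mm behind it; y points along the fingers, z is the direction in which the jaws open and shut, and the axes are right-handed (so a half turn about y gives the same grasp; the last joint's range is limited). The gripper opens to 88 mm and grips with 3 to 60 N. Pads are 19 mm wide; open, the fingers measure 130 mm over their backs; the gripper's body (78 mm by 193 mm) begins 47 mm behind the grasp point.
Start: joints at [93.742, 20.546, 0.682, 0, -70.136, -16.507], TCP at [0.149, 0.658, 0.227] pointing down, gripper open.
Joint ranges: [-176.03, 176.03], [-82.01, 121.73], [-58.28, 71.71], [-173.87, 95.51], [-174.79, -0.11], [-173.66, 173.66]. Speed limits (degrees/s): [136.94, 136.94, 172.46, 180, 180, 180].

INTERFACE

Orientations are given as [roll, pitch, yaw] about the fixed x, y, z axes, in that order (R = Rz(yaw) Ry(pitch) Rx(roll)).
In Python, from plant import ctrl gives the robot as it stands.
- The arm moves only by the tool step_arm, never from a script. Its argument "rows" is a list that holds one entry, the list of rows, each a list of 7 numbers: the gripper command: -1 is shut, 1 is fully open, values between are in proportion, then the shift along the world's x, y, z in cm, then the turn, a rotation vector about the world's x, y, z in degrees. In form: [[[fingers, tx, ty, tz, rx, ry, rz], ...]]. A call has 1 to 12 rows; each row shifts and turns the commanded pose from where the row before left it; what a row does not reach is not made up. A row lasts 1/8 s, in which the tool goes at most 62.5 mm and 10.7 degrees, less where a joint would pass 70% of its speed; a pose out of reach is approached as far as the arm can. A call is refused whole if a number of a shift passes 6.25 or a number of a turn 10.7, either way. A call with a gripper value outside its range is refused whole. The fingers move at their own pace and stop on an object; the grip force is fixed at half the most. Time passes only in rows, so rows that do not move let the fingers close. It gives the time, the measured TCP pose, the force and the opening at its end, in the units of the state.
- ctrl.get_obs(): the state, without advancing time (a new reading comes with each control period).
- ctrl.snapshot(name): name is "side" or "top" or "wrist"; returns the picture (480x640x3 uint8, blue, green, red); there is no depth.
- ctrl.camera_params(name): a dict with "vertical_fov" (degrees; the focal length in pixels is half the picture's height over the tangent of half this angle, whatever the lens; pixels are square), "cx", "cy" (the principal point, pixels), "rvec" (rotation vector, rad) and "tvec" (3), from world to camera coordinates, as OpenCV has them. Camera axes: x right, y down, z forward; pixel columns grow to the right and rows downward; lengths in m; the calibration is good to about 2 mm. The wrist camera is an equidistant fisheye: a pixel r from the principal point sees the ray r / f radians off the axis. A picture is of the moment at which its call begins: read the wrist's pose just before it. camera_params takes no time and is no camera call; for the wrist camera it gives the pose at the moment of the call.
- ctrl.close_job(): hands the job in, once; it reports no verdict.
The state is a dict: "clock": time; "joint_pos": joint angles; "qvel": joint speeds; "tau": joint torques, N m; "tool_pos": TCP position; "orientation": TCP orientation; "force": force on the tool from outside, world axes, zero at the start; "moment": the same for the moment, N m; "opening": finger opening in m.
Only numpy, scipy, OpenCV 4.12 (cv2) and the standard library are available. Lean on these libraries where they do the work, as an engineer would, in place of code of your own. Each camera call takes 0.05 s, during which the arm holds its last target. There are 200 camera calls.

TASK

Open the nozzle case that has the blue release tab: press the tab down so that the lid springs up, let the tab go, then push the lid all the way over until it rests fully open by itself, and take the hand away. Only press and push: do not shove or lift the case, leave the case with the orange tab shut and where it is, and do not disturb the fitting, the loose nozzle holder or the aluminium sleeve lying nearby.

Things in the scene. Friction and masses are not known exactly. Their poses are not given: they have to be found in the camera images.
- blue_case: Black nozzle case with a grey lid and a blue release tab (the case to open). 110 mm deep (x), 150 mm wide (y), 58 mm high with the lid shut; loose on the bench, about 1.4 kg. Origin: centre of its underside; x points from the tab side to the hinge side, y along the hinge, z up. The two cases differ only in tab colour and may change places.
- blue_tab (a joint): Rocker with the press tab, rad: 0 at rest, grows as the tab is pressed down, stop at 0.35. It lets the lid go at about 0.17 (press point about 5 mm down, some 4 N) and takes about 6 N at the stop; it springs back when let go. Pivot at x = -62 mm, 40 mm high in the case frame. Behind it a hook of the same colour, 24 mm wide, rises to 64 mm height over the lid's front edge: keep off it.
- blue_press (a point): Point on top of the tab where to press, in mid-width, 88 mm ahead of the case's centre (x = -88 mm in the case frame), 43 mm above the bench; moves with the tab. The tab is a plate 30 mm wide (y), 5 mm thick, sticking out level from the case's front to x = -100 mm.
- blue_lid (a joint): Lid angle, rad: 0 shut, stop at 1.83 (leaning back past upright). Once released, a spring plunger lifts it to about 0.75 and no farther; pushed on from there (under 0.1 N m) and let go before upright it falls back to about 0.75; past about 1.65 it falls open by its own weight and stays. It weighs about 80 g.
- blue_hinge (a point): Middle of the lid's hinge line, 53 mm above the bench at the far side of the case (x = +53 mm in the case frame); the hinge line runs along the case's y.
- blue_edge (a point): Middle of the lid's front edge, half-way through its thickness, 106 mm from the hinge line; moves with the lid. The lid is a flat plate 106 x 150 x 6 mm; to push it open, push this edge, or the underside just behind it, up and over in an arc about the hinge.
- orange_case: Black nozzle case with a grey lid and an orange release tab (to be left shut). 110 mm deep (x), 150 mm wide (y), 58 mm high with the lid shut; loose on the bench, about 1.4 kg. Origin: centre of its underside; x points from the tab side to the hinge side, y along the hinge, z up. The two cases differ only in tab colour and may change places.
- orange_tab (a joint): Rocker with the press tab, rad: 0 at rest, grows as the tab is pressed down, stop at 0.35. It lets the lid go at about 0.17 (press point about 5 mm down, some 4 N) and takes about 6 N at the stop; it springs back when let go. Pivot at x = -62 mm, 40 mm high in the case frame. Behind it a hook of the same colour, 24 mm wide, rises to 64 mm height over the lid's front edge: keep off it.
- orange_press (a point): Point on top of the tab where to press, in mid-width, 88 mm ahead of the case's centre (x = -88 mm in the case frame), 43 mm above the bench; moves with the tab. The tab is a plate 30 mm wide (y), 5 mm thick, sticking out level from the case's front to x = -100 mm.
- orange_lid (a joint): Lid angle, rad: 0 shut, stop at 1.83 (leaning back past upright). Once released, a spring plunger lifts it to about 0.75 and no farther; pushed on from there (under 0.1 N m) and let go before upright it falls back to about 0.75; past about 1.65 it falls open by its own weight and stays. It weighs about 80 g.
- orange_hinge (a point): Middle of the lid's hinge line, 53 mm above the bench at the far side of the case (x = +53 mm in the case frame); the hinge line runs along the case's y.
- orange_edge (a point): Middle of the lid's front edge, half-way through its thickness, 106 mm from the hinge line; moves with the lid. The lid is a flat plate 106 x 150 x 6 mm; to push it open, push this edge, or the underside just behind it, up and over in an arc about the hinge.
- fitting_mid (a point): Centre of a loose brass hex pipe fitting standing upright between the cases, 19 x 22 x 35 mm. A bystander.
- loose_nozzle_mid (a point): Centre of a loose steel injector nozzle holder lying between the cases and the bench's front edge, 23 x 112 x 20 mm. A bystander.
- alu_sleeve_mid (a point): Centre of a loose aluminium tube lying behind the gap between the cases, 18 mm thick, 75 mm long. A bystander.

How it is judged:
By the outcome, as a careful person would: the job done as asked, in the order asked, and still so for the second after the job is handed in, with the robot touching nothing.
It also fails if it takes over 38 s, if anything falls off the work surface, if the arm or the gripper's body presses on something with over 40 N, if the wrist force passes 120 N, or if a joint passes its speed limit or range.

## Working session

There is one attempt and no reset: what is moved stays moved. The work goes in short steps, Python scripts to look and compute and a tool call to move; the robot and the scene stay as the last step left them, time stands still between calls to the robot, and variables do not carry over. Pictures are saved under pics/ and viewed, about 8 in all and at most 12, crops included, and the job is handed in when it is done.

Besides the shell and the picture viewer there is one more tool, called after ">>>" as name(argument=value, ...) on one line, values as JSON. step_arm: Moves the arm, as the interface text tells. Its arguments: {"type":"object","properties":{"rows":{"type":"array"}},"required":["rows"]}

```bash
mkdir -p pics; cat > h.py <<'E'
import numpy as np, cv2
from plant import ctrl
def cam(n):
    p=ctrl.camera_params(n); R=cv2.Rodrigues(np.array(p["rvec"],float))[0]; t=np.array(p["tvec"],float).ravel()
    return R,t,240/np.tan(np.radians(p["vertical_fov"])/2),p["cx"],p["cy"]
def ray(c,u,v,fish=False):
    R,t,f,cx,cy=c; a=np.array([(u-cx)/f,(v-cy)/f])
    if fish:
        r=np.linalg.norm(a); d=np.r_[a/r*np.sin(r),np.cos(r)] if r>0 else np.array([0,0,1.])
    else: d=np.r_[a,1]
    return -R.T@t, R.T@(d/np.linalg.norm(d))
def atz(c,u,v,z,fish=False):
    o,d=ray(c,u,v,fish); return o+d*(z-o[2])/d[2]
def proj(c,P):
    R,t,f,cx,cy=c; q=R@np.array(P,float)+t; return np.round([f*q[0]/q[2]+cx,f*q[1]/q[2]+cy],1)
def tri(rs):
    A=0;b=0
    for o,d in rs:
        M=np.eye(3)-np.outer(d,d);A=A+M;b=b+M@o
    return np.linalg.solve(A,b)
E
python3 - <<'E'
from h import *
print(ctrl.get_obs())
for n in("side","top"):
    cv2.imwrite(f"pics/{n}0.png",ctrl.snapshot(n)); c=cam(n); print(n,ctrl.camera_params(n),-c[0].T@c[1])
E
```

```text
{'clock': 0.0, 'joint_pos': array([ 9.37413925e+01,  2.05906507e+01,  6.33675699e-01, -2.20551199e-02,
       -7.01365684e+01, -1.65097623e+01]), 'qvel': array([ 0.05222664,  0.0350266 , -0.06236415,  0.06322831,  0.06158307,
        0.05884334]), 'tau': array([-9.23497246e-04, -5.82717991e+01,  2.93057799e+01,  6.99729323e+00,
        7.03147991e-03, -1.64432313e-04]), 'tool_pos': array([0.14905577, 0.65782245, 0.22562472]), 'orientation': array([-8.99044208e+01,  6.70740561e-03,  1.67224125e+02]), 'force': array([ 0.0835909 , -0.51193679, -0.2948105 ]), 'moment': array([ 0.03396858, -0.00675339,  0.02149088]), 'opening': 0.08721931927320727}
side {'vertical_fov': 47.92628351954756, 'cx': 321.30500302582334, 'cy': 242.11400996179214, 'rvec': array([ 0.59153606, -2.4642665 ,  1.39683327]), 'tvec': array([0.38396064, 0.26947736, 0.5479159 ])} [0.18015083 0.46957392 0.51701224]
top {'vertical_fov': 45.145514506094095, 'cx': 324.1141693845718, 'cy': 234.52187256034424, 'rvec': array([ 2.20453919, -2.18707554,  0.07058892]), 'tvec': array([-0.16866285,  0.49419337,  0.92363687])} [ 0.44185707 -0.15829452  0.95156949]
```

View pics/side0.png

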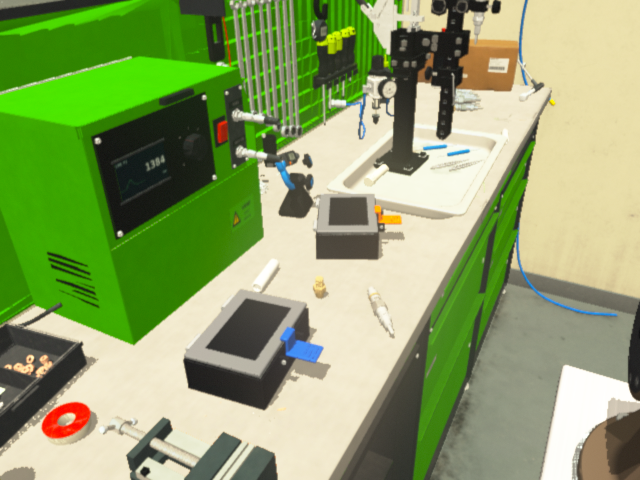

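View pics/top0.png

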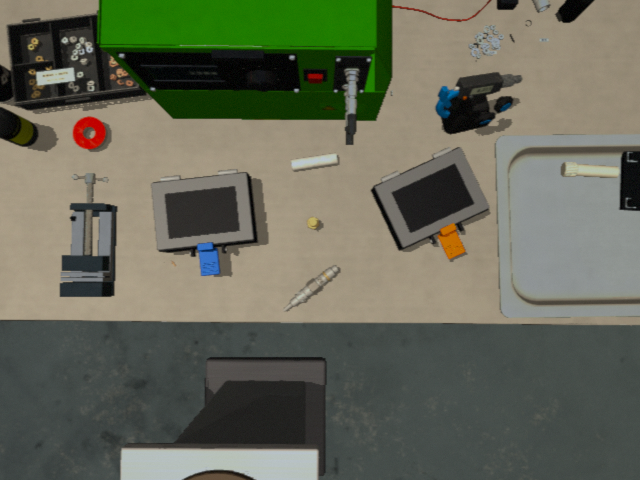

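The blue case is on the left: its tab is at about (209,262) in the top view and (303,350) in the side view. The orange case is on the right, with its tab at (452,242) in the top view. The fitting, nozzle and sleeve lie between the cases. I'll zoom in to get the corners.

```bash
python3 - <<'E'
import cv2,numpy as np
a=cv2.imread("pics/top0.png")[160:290,140:270]; b=cv2.imread("pics/side0.png")[280:410,180:330]
r=lambda i,s:cv2.resize(i,None,fx=s,fy=s,interpolation=cv2.INTER_CUBIC)
a=r(a,3);b=r(b,2.6)
H=400;o=np.zeros((H,790,3),np.uint8);o[:390,:390]=a;o[:b.shape[0],395:395+b.shape[1]]=b[:H,:395]
cv2.imwrite("pics/crop0.png",o)
E
```

```text
(no output)
```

View pics/crop0.png

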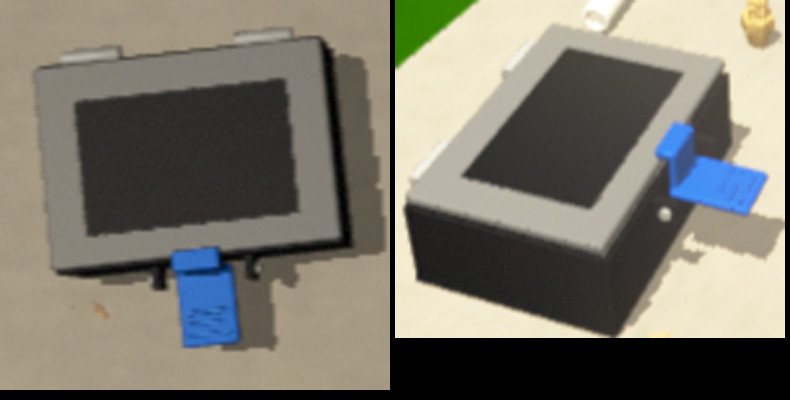

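```bash
cat > fit.py <<'E'
from h import *
from scipy.optimize import least_squares
T=lambda x,y:(x/3+140,y/3+160); S=lambda x,y:((x-395)/2.6+180,y/2.6+280)
pts={"BL":(T(36,68),S(408,203)),"BR":(T(322,38),S(555,25)),"FR":(T(342,240),S(722,62)),"FL":(T(56,270),S(604,250)),"tL":(T(184,347),S(748,213)),"tR":(T(239,342),S(768,174))}
ct,cs=cam("top"),cam("side"); W={}
for k,(a,b) in pts.items(): W[k]=tri([ray(ct,*a),ray(cs,*b)]); print(k,W[k].round(4))
M={"BL":(.053,.075,.058),"BR":(.053,-.075,.058),"FR":(-.053,-.075,.058),"FL":(-.053,.075,.058),"tL":(-.1,.015,.043),"tR":(-.1,-.015,.043)}
def world(p,m): c,s=np.cos(p[2]),np.sin(p[2]); return np.array([p[0]+c*m[0]-s*m[1],p[1]+s*m[0]+c*m[1],m[2]])
if __name__=="__main__":
    f=lambda p:np.concatenate([np.r_[proj(ct,world(p,M[k]))-pts[k][0],proj(cs,world(p,M[k]))-pts[k][1]] for k in M])
    r=least_squares(f,[.55,.1,.1],diff_step=1e-3);print(r.x,np.degrees(r.x[2]),r.fun.reshape(-1,4).round(1))
    p=r.x
    for n,m in dict(press=(-.088,0,.043),hinge=(.053,0,.053),edge=(-.053,0,.055)).items(): print(n,world(p,m).round(4))
    for n,a,z in [("fit",(314,224),.02),("noz1",(287,309),.01),("noz2",(338,267),.01),("sl1",(292,164),.009),("sl2",(338,159),.009),("greenfront",(175,117),0.0),("vise",(90,175),.02),("viseR",(113,205),.06),("instr",(350,140),.05)]: print(n,atz(ct,*a,z).round(3))
E
python3 fit.py
```

```text
BL [0.5709 0.1044 0.0525]
BR [ 0.5879 -0.0444  0.0556]
FR [ 0.4844 -0.0555  0.0567]
FL [0.4665 0.0911 0.0561]
tL [0.4268 0.0273 0.0417]
tR [ 0.4301 -0.0013  0.0423]
[0.53022331 0.00364923 0.1       ] 5.729577951308233 [[ 13.1  -2.4   5.8 -14.7]
 [ 14.   -1.1   5.9  -9.3]
 [ 13.1  -0.7   7.1  -8.7]
 [ 11.7  -1.8   5.  -11.9]
 [ 12.1  -0.9   4.4 -10.5]
 [ 12.8  -1.    5.1 -10. ]]
press [ 0.4427 -0.0051  0.043 ]
hinge [0.583  0.0089 0.053 ]
edge [ 0.4775 -0.0016  0.055 ]
fit [ 0.512 -0.148  0.02 ]
noz1 [ 0.374 -0.106  0.01 ]
noz2 [ 0.443 -0.188  0.01 ]
sl1 [ 0.612 -0.111  0.009]
sl2 [ 0.621 -0.187  0.009]
greenfront [0.691 0.085 0.   ]
vise [0.589 0.216 0.02 ]
viseR [0.536 0.163 0.06 ]
instr [ 0.643 -0.204  0.05 ]
```

```bash
sed -i 's/np.round(\[f\*q\[0\]\/q\[2\]+cx,f\*q\[1\]\/q\[2\]+cy\],1)/np.array([f*q[0]\/q[2]+cx,f*q[1]\/q[2]+cy])/' h.py; python3 fit.py | tail -n +7 | head -11
```

```text
[0.52680663 0.02463886 0.12049959] 6.904117683687128 [[-1.1  0.8 -2.3 -2.8]
 [-0.4  0.1 -1.6 -1.2]
 [ 0.1  0.3  1.5 -0.7]
 [-1.2  1.2 -0.5  0. ]
 [-0.1  1.3 -0.1 -0.5]
 [ 0.7  0.8  0.5 -0.7]]
press [0.4394 0.0141 0.043 ]
hinge [0.5794 0.031  0.053 ]
edge [0.4742 0.0183 0.055 ]
fit [ 0.512 -0.148  0.02 ]
noz1 [ 0.374 -0.106  0.01 ]
```

>>> step_arm(rows=[[[-1,4.1,-4.6,0.3,0,0,1.6],[-1,4.1,-4.6,0.3,0,0,1.6],[-1,4.1,-4.6,0.3,0,0,1.6],[-1,4.1,-4.6,0.3,0,0,1.6],[-1,4.1,-4.6,0.3,0,0,1.6],[-1,1.15,-5.9,0,0,0,1.6],[-1,1.15,-5.9,0,0,0,1.6],[-1,1.15,-5.9,0,0,0,1.6],[-1,1.15,-5.9,0,0,0,1.6],[-1,1.15,-5.9,0,0,0,1.6],[-1,1.15,-5.9,0,0,0,1.6],[-1,1.15,-5.9,0,0,0,1.6]]])

```text
clock: 1.6
tool_pos: [0.4345, 0.0134, 0.2417]
orientation: [-90.0, 0.0, -173.5]
force: [0.8, 1.0, 0.3]
opening: 0.0003
```

>>> step_arm(rows=[[[-1,0.3,0,-4.5,0,0,0],[-1,0,0,-4.5,0,0,0],[-1,0,0,-4.0,0,0,0],[-1,0,0,-2.2,0,0,0],[-1,0,0,0,0,0,0]]])

```text
clock: 2.22
tool_pos: [0.4363, 0.0146, 0.0881]
orientation: [-89.9, -0.2, -173.6]
force: [0.9, -0.6, 1.1]
opening: 0.0006
```

```bash
python3 - <<'E'
from h import *
c=cam("wrist"); i=ctrl.snapshot("wrist"); R,t,f,cx,cy=c
print(-R.T@t,f,ctrl.get_obs()["tool_pos"])
def pf(P):
    q=R@np.array(P)+t; a=np.arctan2(np.hypot(q[0],q[1]),q[2]); n=np.hypot(q[0],q[1]); return f*a*q[0]/n+cx,f*a*q[1]/n+cy
p=[.5268,.0246,.1205]
for m in[(-.1,.015,.043),(-.1,-.015,.043),(-.088,0,.043),(-.053,.075,.058),(-.053,-.075,.058)]:
    C,s=np.cos(p[2]),np.sin(p[2]);w=(p[0]+C*m[0]-s*m[1],p[1]+s*m[0]+C*m[1],m[2]);u,v=pf(w);print(m,round(u,1),round(v,1));cv2.circle(i,(int(u),int(v)),2,(255,0,255),-1)
cv2.imwrite("pics/w1.png",i);cv2.imwrite("pics/s1.png",np.vstack([cv2.resize(ctrl.snapshot("side")[260:410,170:370],None,fx=3,fy=3)]))
E
```

```text
[0.50808575 0.02374956 0.24719719] 371.64829954431775 [0.43734537 0.01506117 0.08938124]
(-0.1, 0.015, 0.043) 301.8 285.3
(-0.1, -0.015, 0.043) 352.6 284.8
(-0.088, 0, 0.043) 327.1 265.9
(-0.053, 0.075, 0.058) 188.2 213.7
(-0.053, -0.075, 0.058) 465.0 211.5
```

View pics/w1.png

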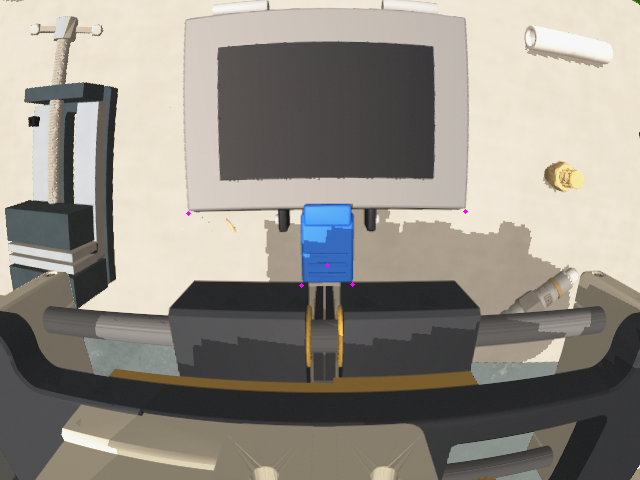

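View pics/s1.png

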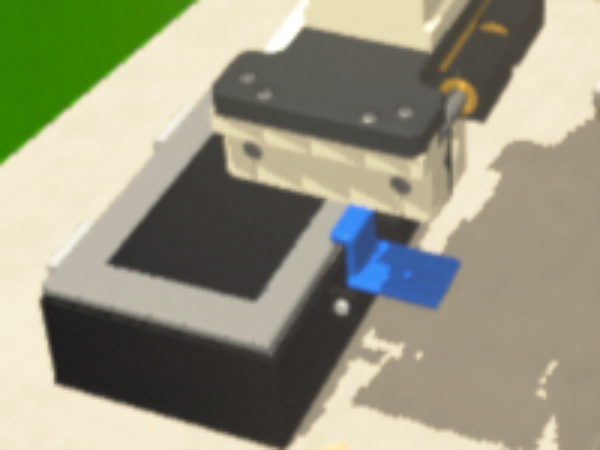

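```bash
python3 - <<'E'
from h import *
o=ctrl.get_obs();P=o["tool_pos"];c=cam("side")
print(o["clock"],P.round(4),o["orientation"],o["joint_pos"].round(1))
for d in(0,.019,.066): u,v=proj(c,P+[0,0,d]);print(d,(u,v),((u-170)*3,(v-260)*3))
R,t,f,cx,cy=cam("wrist")
for d in(0,.019,.066):
    q=R@(P+[0,0,d])+t;n=np.hypot(q[0],q[1]);a=np.arctan2(n,q[2]);print(f*a*q[0]/n+cx,f*a*q[1]/n+cy)
E
```

```text
2.325 [0.438  0.0154 0.0901] [-8.99897256e+01  1.35190820e-02 -1.73551841e+02] [ 28.    6.4 -38.7   0.  -44.9  68.5]
0 (np.float64(310.7542637121099), np.float64(323.6869879221904)) (np.float64(422.26279113632967), np.float64(191.06096376657115))
0.019 (np.float64(310.3707778569041), np.float64(311.46868155963585)) (np.float64(421.11233357071234), np.float64(154.40604467890756))
0.066 (np.float64(309.3716705043535), np.float64(279.63595668379)) (np.float64(418.11501151306055), np.float64(58.90787005137008))
325.9623444638041 302.97219323492493
326.1654918878015 321.3623517417931
326.89654816707656 389.2414264307339
```

The wrist view agrees with the fit to about 2 mm: the tab end is at (302–352, 283) and the lid front corners at (190,210) and (467,208). Next I press the tab.

>>> step_arm(rows=[[[-1,0,0,-2.0,0,0,0],[-1,0,0,-1.6,0,0,0],[-1,0,0,-0.6,0,0,0],[-1,0,0,-0.3,0,0,0],[-1,0,0,-0.3,0,0,0],[-1,0,0,-0.2,0,0,0],[-1,0,0,-0.2,0,0,0]]])

```text
clock: 3.2
tool_pos: [0.4382, 0.0155, 0.038]
orientation: [-90.0, 0.1, -173.5]
force: [-1.3, -0.4, 5.5]
opening: 0.0002
```

>>> step_arm(rows=[[[-1,0,0,-0.2,0,0,0],[-1,0,0,0,0,0,0]]])

```text
clock: 3.45
tool_pos: [0.4385, 0.0156, 0.0359]
orientation: [-90.0, 0.1, -173.5]
force: [-0.3, -0.4, 6.8]
opening: 0.0003
```

```bash
python3 - <<'E'
from h import *
o=ctrl.get_obs();print(o["clock"],o["tool_pos"].round(4),o["force"].round(1))
s=cv2.resize(ctrl.snapshot("side")[240:410,150:370],(396,306));w=cv2.resize(ctrl.snapshot("wrist"),(396,297))
cv2.imwrite("pics/2.png",np.hstack([s[:297],w]))
E
```

```text
3.45 [0.4385 0.0156 0.0359] [-0.3 -0.4  6.8]
```

View pics/2.png

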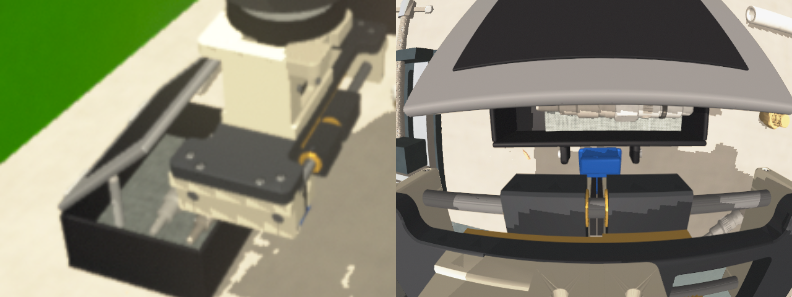

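The lid has sprung up and the case hasn't moved. I'll let the tab go and move to in front of the lid edge.

>>> step_arm(rows=[[[-1,0,0,0.8,0,0,0],[-1,0,0,1.5,0,0,0],[-1,0,0,2.5,0,0,0],[-1,0,0,2.1,0,0,0],[-1,0.7,0,0,0.6,-4,0],[-1,1.0,0.1,0,0.6,-4,0],[-1,0.5,0,0,0.6,-4,0],[-1,0,0,0,0,0,0]]])

```text
clock: 4.55
tool_pos: [0.458, 0.0155, 0.1043]
orientation: [-90.4, 12.0, -173.6]
force: [0.2, -0.1, 0.2]
opening: 0.0005
```

```bash
python3 - <<'E'
from h import *
o=ctrl.get_obs();print(o["clock"],o["tool_pos"].round(4),o["orientation"].round(1),o["force"].round(1))
s=cv2.resize(ctrl.snapshot("side")[220:410,130:370],(396,313));w=cv2.resize(ctrl.snapshot("wrist"),(396,297))
cv2.imwrite("pics/3.png",np.hstack([s[:297],w]))
c=cam("side")
p=[.5268,.0246,.1205];C,S=np.cos(.1205),np.sin(.1205)
E
```

```text
4.55 [0.458  0.0155 0.1043] [ -90.4   12.  -173.6] [ 0.2 -0.1  0.2]
```

View pics/3.png

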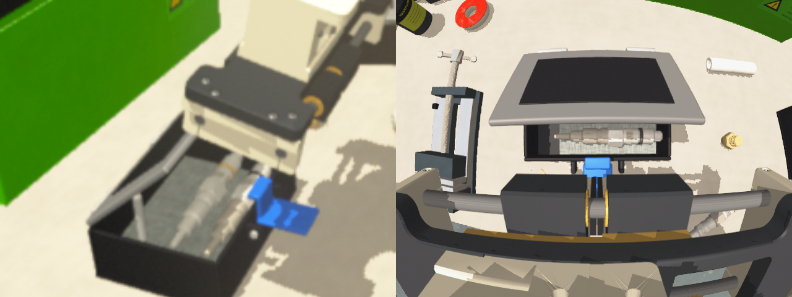

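>>> step_arm(rows=[[[-1,1.0,0.12,0,0,0,0],[-1,1.0,0.12,0,0,0,0],[-1,0.6,0.07,0.05,0,0,0],[-1,0.6,0.07,0.05,0,0,0],[-1,0.7,0.08,0.5,0,0,0],[-1,0.7,0.08,0.5,0,0,0],[-1,0.7,0.08,0.5,0,0,0]]])

```text
clock: 5.52
tool_pos: [0.5131, 0.0225, 0.1211]
orientation: [-90.5, 12.1, -173.6]
force: [-1.1, 0.0, -0.6]
opening: 0.0001
```

>>> step_arm(rows=[[[-1,0.6,0.07,0.25,0,0,0],[-1,0.6,0.07,0.25,0,0,0],[-1,0.6,0.07,0.25,0,0,0],[-1,0.6,0.07,0.25,0,0,0],[-1,0,0,0,0,0,0]]])

```text
clock: 6.15
tool_pos: [0.5373, 0.0255, 0.1307]
orientation: [-90.5, 12.2, -173.6]
force: [1.1, -0.2, 0.7]
opening: 0.0005
```

```bash
python3 - <<'E'
from h import *
o=ctrl.get_obs();print(o["clock"],o["tool_pos"].round(4),o["orientation"].round(1),o["force"].round(1))
s=cv2.resize(ctrl.snapshot("side")[220:410,130:370],(396,313));w=cv2.resize(ctrl.snapshot("wrist"),(396,297))
cv2.imwrite("pics/4.png",np.hstack([s[:297],w]))
E
```

```text
6.15 [0.5373 0.0255 0.1307] [ -90.5   12.2 -173.6] [ 1.1 -0.2  0.7]
```

View pics/4.png

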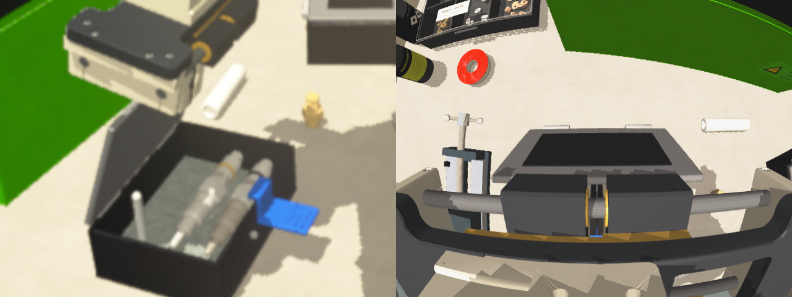

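>>> step_arm(rows=[[[-1,0.6,0.07,0.18,0.2,-2,0],[-1,0.6,0.07,0.18,0.2,-2,0],[-1,0.6,0.07,0.18,0.2,-2,0],[-1,0.6,0.07,0.1,0.2,-2,0],[-1,0.6,0.07,0,0,0,0],[-1,0.6,0.07,0,0,0,0],[-1,0.6,0.07,0,0,0,0],[-1,0.5,0.06,0,0,0,0],[-1,0,0,0,0,0,0],[-1,0,0,0,0,0,0]]])

```text
clock: 7.5
tool_pos: [0.5836, 0.0307, 0.1368]
orientation: [-90.3, 20.1, -173.6]
force: [-0.6, -0.2, -0.3]
opening: 0.0004
```

```bash
python3 - <<'E'
from h import *
o=ctrl.get_obs();print(o["clock"],o["tool_pos"].round(4),o["orientation"].round(1),o["force"].round(1))
s=cv2.resize(ctrl.snapshot("side")[220:410,130:370],(396,313));w=cv2.resize(ctrl.snapshot("wrist"),(396,297))
cv2.imwrite("pics/5.png",np.hstack([s[:297],w]))
E
```

```text
7.5 [0.5836 0.0307 0.1368] [ -90.3   20.1 -173.6] [-0.6 -0.2 -0.3]
```

View pics/5.png

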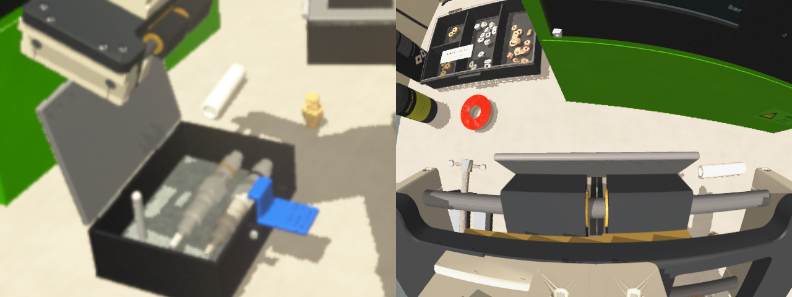

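>>> step_arm(rows=[[[-1,-0.5,-0.06,0,0,0,0],[-1,-1.5,-0.2,0,0,0,0],[-1,-3,-0.35,0,0,0,0],[-1,-3,-0.35,0.5,0,4,0],[-1,-3,-0.35,1,0,6,0],[-1,-2,-0.3,3,0,6,0],[-1,-1,0,4,0,4,0],[-1,0,0,4,0,0,0],[-1,0,0,0,0,0,0],[-1,0,0,0,0,0,0]]])

```text
clock: 8.85
tool_pos: [0.4425, 0.0144, 0.2614]
orientation: [-92.5, 0.3, -174.0]
force: [-0.6, 0.9, -0.8]
opening: 0.0007
```

```bash
python3 - <<'E'
from h import *
o=ctrl.get_obs();print(o["clock"],o["tool_pos"].round(4),o["force"].round(1))
S,T=ctrl.snapshot("side"),ctrl.snapshot("top")
s=cv2.resize(S[180:410,130:420],(396,314));t=cv2.resize(T[130:330,130:500],(396,314))
cv2.imwrite("pics/6.png",np.hstack([s,t]))
for n,I,(y0,y1,x0,x1) in[("top orange",T,(140,260,365,495)),("top fit",T,(210,235,300,325)),("top noz",T,(262,312,280,345)),("top sleeve",T,(150,175,285,345)),("side orange",S,(190,265,310,405)),("side fit",S,(273,300,310,330)),("side noz",S,(285,337,365,397))]:
    d=cv2.absdiff(I,cv2.imread(f"pics/{n.split()[0]}0.png"))[y0:y1,x0:x1].max(2);print(n,(d>40).sum(),d.size)
E
```

```text
8.85 [0.4425 0.0144 0.2614] [-0.6  0.9 -0.8]
top orange 0 15600
top fit 0 625
top noz 2716 3250
top sleeve 0 1500
side orange 62 7125
side fit 0 540
side noz 1581 1664
```

View pics/6.png

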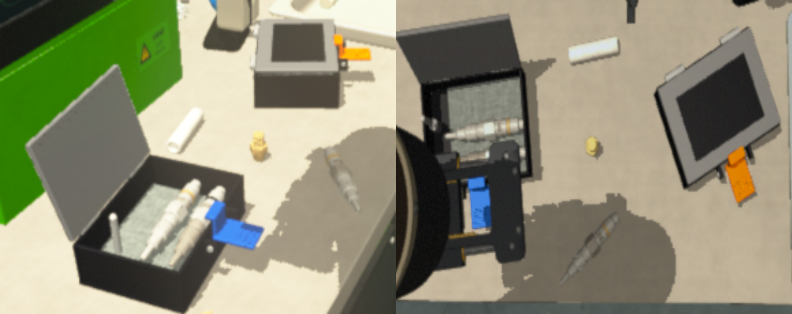

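```bash
python3 - <<'E'
from h import *
a=cv2.imread("pics/side0.png");b=ctrl.snapshot("side")
for i in(a,b):
    h=cv2.cvtColor(i,cv2.COLOR_BGR2HSV)[320:370,275:330];m=cv2.inRange(h,(100,120,60),(125,255,255));M=cv2.moments(m,True);print(M["m00"],M["m10"]/M["m00"],M["m01"]/M["m00"])
print(ctrl.close_job())
E
```

```text
738.0 24.369918699186993 26.917344173441734
722.0 24.290858725761773 26.94736842105263
the job is handed in; nothing more can be done
None
```

The blue case is open: its lid rests leaned back past upright on its own, and the hand is well clear. I handed the job in at about 9 s, of the 38 s allowed.

- **Press:** I pushed the tab down about 7 mm with closed fingertips, at about 7 N. The lid sprang up, and the tab returned to rest once I let go.
- **Push:** I pushed the lid's front edge over in an arc with readings around 1 N, to about 1.76 rad by my geometry. I then backed off and raised the hand.

**Last checks:**
- **Blue case:** the tab in the side view is within 0.1 pixel of where it started, so the case did not shift and the tab is back at rest.
- **Orange case, fitting and sleeve:** the top view shows no change. The side view has 62 changed pixels of 7125 around the orange case; it looks shut and in place, and I did not trace the cause.
- **Nozzle holder:** the pixel comparison could not confirm this one, because the arm's shadow now falls across it. By eye it lies where it was in both views, and the hand never came near it.
- **Lid angle:** I judged this from the pictures and did not measure it after letting go.

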